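# Hold the waste bin open by its lever, then ease the lid shut

## Task

I am coming with peelings in both hands: press the lever of the tall waste bin down from above with your fingertips, without gripping it, until its lid stands fully open, and keep it open for at least three seconds. Then let the lever come up slowly under your fingers, taking three seconds or so, so that the lid closes gently without slamming, and move clear. Leave the low bin shut, and neither pick up nor push aside the things standing around.

Things in the scene. Friction and masses are not known exactly. Their poses are not given: they have to be found in the camera images.
- tall_bin: The tall countertop waste bin, fixed to the worktop: white box 170 mm deep (its x), 160 mm wide (its y), 200 mm high, grey lid and plinth. Origin: centre of its underside. Its front, with the lever, faces its own -x (towards the robot, turned by up to 0.35 rad).
- tall_lever (a joint): Hinge of the tall bin's lever: 0 = up (at rest, lid shut), 0.45 rad = pressed fully down (stop). Horizontal pivot across the bin's front, inside the wall, 45 mm above the worktop; 75 mm in front of the bin's origin. A spring and the lid's weight push the lever back up, so it follows a finger that rises slowly and flies up if let go; pressing takes about 4 to 9 N at the pad.
- tall_pad (a point): Centre of the top face of the tall bin's lever pad: a plate 50 mm wide (the bin's y), 30 mm deep, 8 mm thick, steel with a dark ribbed rubber top, its centre 112 mm ahead of the pivot and 102 mm ahead of the bin's front wall. At rest it stands about 71 mm above the worktop (tilted up 0.23 rad towards the robot); fully pressed it is about 19 mm above the worktop, having moved almost straight down by about 51 mm. x and y of the point hardly change (3 mm).
- tall_lid (a joint): Hinge of the tall bin's lid, across the far top rim: 0 = shut, 1.2 rad = fully open (front edge up). Driven by the lever through a hidden linkage: lid angle = 2.67 x lever angle, both ways. Nothing damps it: let go, the lid falls shut and slams.
- tall_lid_edge (a point): Middle of the front edge of the tall bin's lid (lid 178 x 170 x 8 mm, hinged at the far side); 205 mm above the worktop when shut.
- low_bin: The low countertop waste bin, fixed to the worktop: white box 170 mm deep (its x), 160 mm wide (its y), 130 mm high, grey lid and plinth. Origin: centre of its underside. Its front, with the lever, faces its own -x (towards the robot, turned by up to 0.35 rad).
- low_lever (a joint): Hinge of the low bin's lever: 0 = up (at rest, lid shut), 0.45 rad = pressed fully down (stop). Horizontal pivot across the bin's front, inside the wall, 45 mm above the worktop; 75 mm in front of the bin's origin. A spring and the lid's weight push the lever back up, so it follows a finger that rises slowly and flies up if let go; pressing takes about 4 to 9 N at the pad.
- low_pad (a point): Centre of the top face of the low bin's lever pad: a plate 50 mm wide (the bin's y), 30 mm deep, 8 mm thick, steel with a dark ribbed rubber top, its centre 112 mm ahead of the pivot and 102 mm ahead of the bin's front wall. At rest it stands about 71 mm above the worktop (tilted up 0.23 rad towards the robot); fully pressed it is about 19 mm above the worktop, having moved almost straight down by about 51 mm. x and y of the point hardly change (3 mm).
- low_lid (a joint): Hinge of the low bin's lid, across the far top rim: 0 = shut, 1.2 rad = fully open (front edge up). Driven by the lever through a hidden linkage: lid angle = 2.67 x lever angle, both ways. Nothing damps it: let go, the lid falls shut and slams.
- low_lid_edge (a point): Middle of the front edge of the low bin's lid (lid 178 x 170 x 8 mm, hinged at the far side); 135 mm above the worktop when shut.
- cork: Cork bottle stopper with wooden cap, 36 mm across, 37 mm high, loose, stands to the left of the tall bin's lever. Origin: centre of its underside. Bystander.
- timer: Cream egg timer, 59 mm across, 52 mm high, loose, stands to the left of the low bin's lever. Origin: centre of its underside. Bystander.
- tumbler: Green ribbed tumbler, 78 mm across, 100 mm high, loose, stands between the bins, towards the far edge. Origin: centre of its underside. Bystander.

How it is judged:
By the outcome, as a careful person would: the job done as asked, in the order asked, and still so for the second after the job is handed in, with the robot touching nothing.
It also fails if it takes over 54 s, if anything falls off the work surface, if the arm or the gripper's body presses on something with over 40 N, if the wrist force passes 120 N, or if a joint passes its speed limit or range.

## Robot

A 6-joint arm with a two-finger parallel gripper is mounted at the origin on a cart in front of the work surface, level with it; the furniture and walls round the work are solid. World frame = base frame: x ahead of the robot, y to its left, z up, the work surface at z = 0. Lengths are in m, angles in rad, forces in N, time in s.
With the tool pointing down it reaches from about 0.375 to 0.9 m from the base axis. Payload 3.1 kg.
Tool frame: the origin (TCP) lies on the centre line of the jaws, within the pads' length; the fingertips stand 19 mm ahead of it and the grasp point (between the pads) is the TCP; z points along the fingers, y is the line along which they close (so a half turn about z gives the same grasp; the last joint's range is limited). The gripper opens to 85 mm and grips with 20 to 120 N. Pads are 22 mm wide; open, the fingers measure 114 mm over their backs; the gripper's body (76 mm by 85 mm) begins 54 mm behind the grasp point. The pads swing forward as they close: fully open they stand 13 mm farther back than shut.
Start: joints at [-1.526, 0.527, 1.433, -0, 1.181, -0.178], TCP at [0.139, -0.609, 0.25] pointing down, gripper open.
Joint ranges: [-3.08, 3.08], [-0.75, 2.2], [0.22, 2.44], [-1.43, 4.57], [0, 2.65], [-2.85, 2.85]. Speed limits (rad/s): [2.79, 2.79, 3.14, 3.14, 3.14, 3.14].

## Interface

Orientations are given as a unit quaternion [x, y, z, w].
In Python, from station import manip gives the robot as it stands.
- The arm moves only by the tool servo_tool, never from a script. Its argument "rows" is a list that holds one entry, the list of rows, each a list of 7 numbers: the turn, a rotation vector about the tool's x, y, z in degrees, then the shift along the tool's x, y, z in m, then the gripper command: -1 is shut, 1 is fully open, values between are in proportion. In form: [[[wx, wy, wz, tx, ty, tz, jaw], ...]]. A call has 1 to 8 rows; each row shifts and turns the commanded pose from where the row before left it, along the tool's axes as they then stand; what a row does not reach is not made up. A row lasts 1/12 s, in which the tool goes at most 41.7 mm and 7.16 degrees, less where a joint would pass 70% of its speed; a pose out of reach is approached as far as the arm can. A call is refused whole if a number of a shift passes 0.0417 or a number of a turn 7.16, either way. A call with a gripper value outside its range is refused whole. The fingers move at their own pace and stop on an object; "squeeze" is the grip in N (left out, the last holds). Time passes only in rows, so rows that do not move let the fingers close. It gives the time, the measured TCP pose, the force, the opening and the grip force at its end, in the units of the state.
- manip.sense(): the state, without advancing time (a new reading comes with each control period).
- manip.snapshot(name): name is "scene" or "top" or "wrist"; returns the picture (400x640x3 uint8, blue, green, red); there is no depth.
- manip.camera_info(name): a dict with "K" (3x3 intrinsics, pixels), "k1" (the pictures are not rectified: a ray, as slopes to the right and down, at radius r is drawn at 1 + k1 r^2 times it, then the intrinsics apply), "camera_from_world" (4x4, takes a point from world to camera coordinates). Camera axes: x right, y down, z forward; pixel columns grow to the right and rows downward; lengths in m; the calibration is good to about 2 mm. A picture is of the moment at which its call begins: read the wrist's pose just before it. camera_info takes no time and is no camera call; for the wrist camera it gives the pose at the moment of the call.
- manip.sign_off(): hands the job in; it is judged then, once.
The state is a dict: "t": time; "q": joint angles; "qd": joint speeds; "tau": joint torques, N m; "tcp_pos": TCP position; "tool_rot": TCP orientation; "force": force on the tool from outside, world axes, zero at the start; "ft_torque": the same for the moment, N m; "finger_gap": opening from 0.0 (shut) to 1.0 (fully open); "gripper_force": force on a finger pad.
Only numpy, scipy, OpenCV 4.12 (cv2) and the standard library are available. Lean on these libraries where they do the work, as an engineer would, in place of code of your own. Each camera call takes 0.05 s, during which the arm holds its last target. There are 200 camera calls.

## Working session

There is one attempt and no reset: what is moved stays moved. The work goes in short steps, Python scripts to look and compute and a tool call to move; the robot and the scene stay as the last step left them, time stands still between calls to the robot, and variables do not carry over. Pictures are saved under pics/ and viewed, at most 10 in all, crops included, and the job is handed in when it is done.

Besides the shell and the picture viewer there is one more tool, called after "Emit:" as name([rows], argument=value, ...), one row to a line, values as JSON. servo_tool: Moves the arm, as the interface text tells. Its arguments: {"type":"object","properties":{"rows":{"type":"array","items":{"type":"array","items":{"type":"array","items":{"type":"number"}}}},"squeeze":{"type":"number"}},"required":["rows"]}

```bash
mkdir -p pics; cat > h.py <<'E'
import numpy as np, cv2
from station import manip
def ray(cam,px):
    K=np.array(cam["K"]);k1=cam["k1"];M=np.array(cam["camera_from_world"])
    d=np.array([(px[0]-K[0,2])/K[0,0],(px[1]-K[1,2])/K[1,1]]);u=d.copy()
    for _ in range(20): u=d/(1+k1*(u@u))
    R=M[:3,:3];o=-R.T@M[:3,3];return o,R.T@np.array([u[0],u[1],1])
def plane(cam,px,z):
    o,v=ray(cam,px);return o+v*(z-o[2])/v[2]
E
python3 - <<'E'
from h import *
for n in("scene","top"):
    cv2.imwrite(f"pics/{n}1.png",manip.snapshot(n))
s=manip.sense();print(s)
E
```

```text
{'t': 0.1, 'q': array([-1.52548572e+00,  5.28423643e-01,  1.43374373e+00, -2.27028099e-05,
        1.18141887e+00, -1.78484202e-01]), 'qd': array([ 0.00062978, -0.00178112, -0.00302766, -0.00053327, -0.00058988,
        0.00035856]), 'tau': array([-2.26487346e-04, -4.43305349e+01, -1.78586769e+01, -2.68339154e-04,
        3.86142929e-03, -1.02073128e-05]), 'tcp_pos': array([ 0.13871219, -0.60879996,  0.24941013]), 'tool_rot': array([ 9.93745039e-01,  1.11668278e-01,  5.58500287e-05, -9.95281774e-04]), 'force': array([0.50867376, 0.37710828, 0.15262219]), 'ft_torque': array([-0.03574264,  0.00171274, -0.02923846]), 'gripper_force': 0.0, 'finger_gap': 1.0031256744250603}
```

View pics/scene1.png

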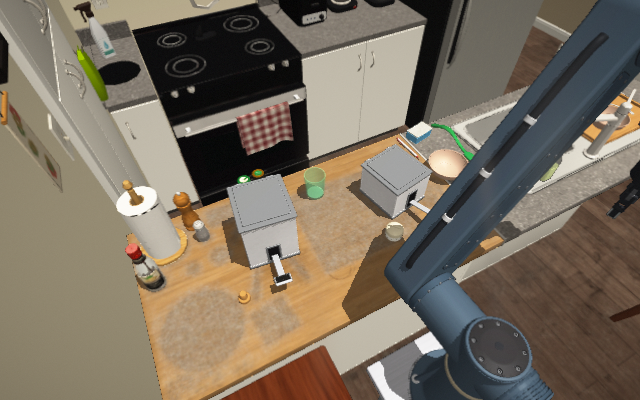

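View pics/top1.png

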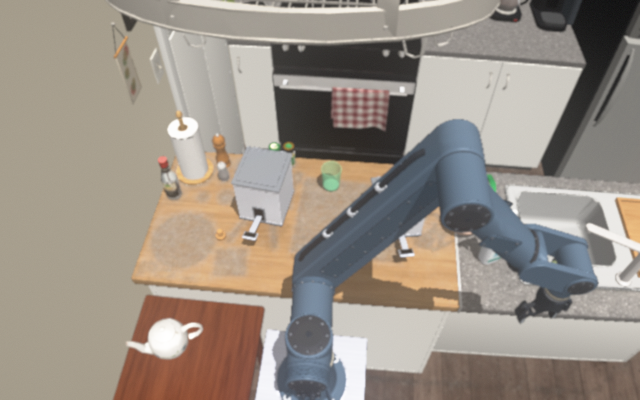

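The scene shows the tall bin on the left, with its pad near scene (282,281) and top (251,237). The cork is at scene (243,297) and top (220,234). I'll zoom in on both.

```bash
python3 - <<'E'
from h import *
a=cv2.imread("pics/scene1.png")[160:320,210:310];b=cv2.imread("pics/top1.png")[140:260,200:310]
a=cv2.resize(a,None,fx=3.5,fy=3.5,interpolation=3);b=cv2.resize(b,None,fx=3.5,fy=3.5,interpolation=3)
c=np.zeros((560,740,3),np.uint8);c[:,:350]=a;c[:420,352:352+385]=b
cv2.imwrite("pics/crop.png",c)
S=manip.camera_info("scene");T=manip.camera_info("top")
for n,p,q in(("pad",(282,281),(251,237)),("cork",(243,297),(220,235))):
    o,v=ray(S,p);o2,v2=ray(T,q)
    st=np.linalg.lstsq(np.c_[v,-v2],o2-o,rcond=None)[0]
    print(n,o+v*st[0],o2+v2*st[1],plane(S,p,.071),plane(T,q,.071))
E
```

```text
pad [0.46368588 0.26316884 0.03334699] [0.46745977 0.26180304 0.03546683] [0.44428504 0.26800231 0.071     ] [0.44452801 0.25358986 0.071     ]
cork [ 4.87055270e-01  3.83964317e-01 -3.83793865e-04] [4.87881650e-01 3.83642301e-01 4.99152288e-05] [0.44987019 0.38468099 0.071     ] [0.44220579 0.36198519 0.071     ]
```

View pics/crop.png

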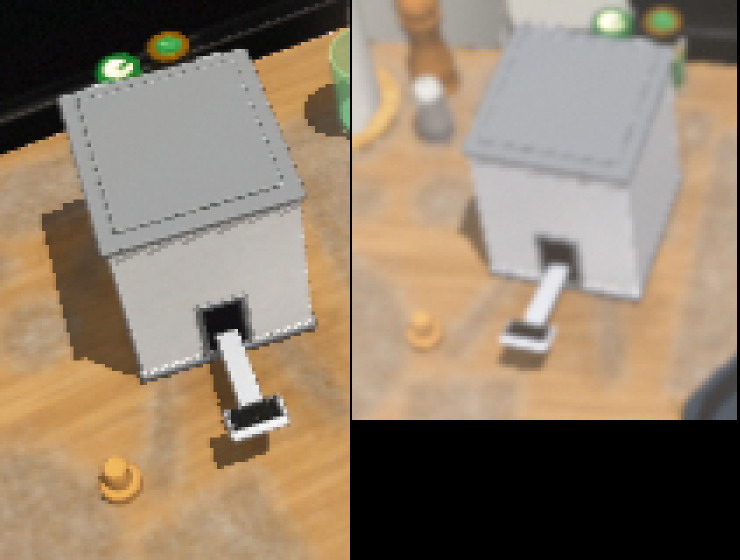

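The crop shows the tall bin's lid corners and its plinth corners. The dark rubber pad centre is at scene (283.1,278.6) and top (250.3,235.4), and the cork is to the left of the pad.

```bash
python3 - <<'E'
from h import *
S=manip.camera_info("scene");T=manip.camera_info("top")
for c,L,pad,pl in((S,[(240,232),(296.6,215.7),(227.7,188),(280,175.7)],(283.1,278.6),[(250.9,268.6),(300,252.9)]),(T,[(233.1,184.3),(279.4,192),(245.7,148.6),(293.7,152.9)],(250.3,235.4),[(240.2,217.7),(281.6,225)])):
    P=np.array([plane(c,p,.209) for p in L]);m=P.mean(0)
    ax=(P[2]+P[3]-P[0]-P[1])[:2];ay=(P[0]+P[2]-P[1]-P[3])[:2]
    y1=np.arctan2(ax[1],ax[0]);y2=np.arctan2(-ay[0],ay[1])
    print(P[:,:2].round(3).tolist(),m[:2],y1,y2,np.linalg.norm(ax)/2,np.linalg.norm(ay)/2)
    Q=np.array([plane(c,p,0) for p in pl]);d=Q[0]-Q[1];print("plinth",Q[:,:2].round(3).tolist(),np.arctan2(-d[0],d[1]))
    for y in (y1,y2): print("pred pad",m[:2]-.187*np.array([np.cos(y),np.sin(y)]))
    print("pad",plane(c,pad,.071))
E
```

```text
[[0.562, 0.329], [0.54, 0.168], [0.732, 0.307], [0.705, 0.148]] [0.63479053 0.23784008] -0.12307871587756174 -0.15031300759101746 0.16846933429036115 0.16202538080624695
plinth [[0.566, 0.329], [0.546, 0.166]] -0.1236765522850402
pred pad [0.44920512 0.26079774]
pred pad [0.44989909 0.26584288]
pad [0.44982416 0.26211301 0.071     ]
[[0.559, 0.32], [0.541, 0.16], [0.726, 0.309], [0.72, 0.135]] [0.63645018 0.23105865] -0.10266837083940605 -0.07115106197410165 0.17402868471062977 0.16734149529758682
plinth [[0.571, 0.325], [0.553, 0.168]] -0.11362070585179747
pred pad [0.45043487 0.25022393]
pred pad [0.44992332 0.24435268]
pad [0.45079525 0.25717094 0.071     ]
```

Emit:
servo_tool([
  [[0,0,6.5,0,0,0,-1],[0,0,6.5,0,0,0,-1],[0,0,6.5,0,0,0,-1],[0,0,0,0.025,-0.029,0,-1],[0,0,0,0.025,-0.029,0,-1],[0,0,0,0.025,-0.029,0,-1],[0,0,0,0.025,-0.029,0,-1],[0,0,0,0.025,-0.029,0,-1]],
], squeeze=20)

```text
t: 0.77
tcp_pos: [0.2806, -0.4783, 0.2498]
tool_rot: [0.998, -0.059, -0.0, -0.001]
force: [0.2, -0.1, 0.1]
finger_gap: 0.001
gripper_force: 0.0
```

Emit:
servo_tool([
  [[0,0,0,0.025,-0.029,0,-1],[0,0,0,0.025,-0.029,0,-1],[0,0,0,0.025,-0.029,0,-1],[0,0,0,0.025,-0.029,0,-1],[0,0,0,0.025,-0.029,0,-1],[0,0,0,0.002,-0.039,0,-1],[0,0,0,0.002,-0.039,0,-1],[0,0,0,0.002,-0.039,0,-1]],
])

```text
t: 1.43
tcp_pos: [0.4405, -0.2329, 0.2498]
tool_rot: [0.998, -0.058, -0.0, -0.0]
force: [0.6, 0.2, -0.4]
finger_gap: -0.001
gripper_force: 0.0
```

Emit:
servo_tool([
  [[0,0,0,0.002,-0.039,0,-1],[0,0,0,0.002,-0.039,0,-1],[0,0,0,0.002,-0.039,0,-1],[0,0,0,0.002,-0.039,0,-1],[0,0,0,0.002,-0.039,0,-1],[0,0,0,0.002,-0.039,0,-1],[0,0,0,-0.009,-0.036,0,-1],[0,0,0,-0.009,-0.036,0,-1]],
])

```text
t: 2.1
tcp_pos: [0.4699, 0.0716, 0.2501]
tool_rot: [0.998, -0.058, -0.0, -0.0]
force: [0.1, 0.1, 0.8]
finger_gap: 0.001
gripper_force: 0.0
```

Emit:
servo_tool([
  [[0,0,0,-0.009,-0.036,0,-1],[0,0,0,-0.009,-0.036,0,-1],[0,0,0,-0.009,-0.036,0,-1],[0,0,0,-0.009,-0.036,0,-1],[0,0,0,-0.008,-0.036,0,-1],[0,0,0,0,0,0.03,-1],[0,0,0,0,0,0.03,-1],[0,0,0,0,0,0,-1]],
])

```text
t: 2.77
tcp_pos: [0.4432, 0.2534, 0.1858]
tool_rot: [0.998, -0.057, -0.005, 0.002]
force: [-1.4, 0.6, -0.3]
finger_gap: 0.0
gripper_force: 0.0
```

```bash
python3 - <<'E'
from h import *
print(manip.sense()["tcp_pos"],manip.sense()["q"])
C=manip.camera_info("wrist");w=manip.snapshot("wrist");cv2.imwrite("pics/w1.png",w)
np.save("w.npy",{k:C[k] for k in C})
a=manip.snapshot("scene")[160:320,210:340]
c=np.zeros((400,860,3),np.uint8)[:, :800]
c=np.zeros((560,800,3),np.uint8);c[:400,:480]=cv2.resize(w,(480,300)) if 0 else 0
c[:300,:480]=cv2.resize(w,(480,300));c[:394,480:800]=cv2.resize(a,(320,394))
cv2.imwrite("pics/c2.png",c)
E
```

```text
[0.44316871 0.2533622  0.18577748] [ 3.00204276e-01  4.72406382e-01  1.77547666e+00 -9.58734425e-05
  9.04841613e-01  1.98556308e+00]
```

View pics/c2.png

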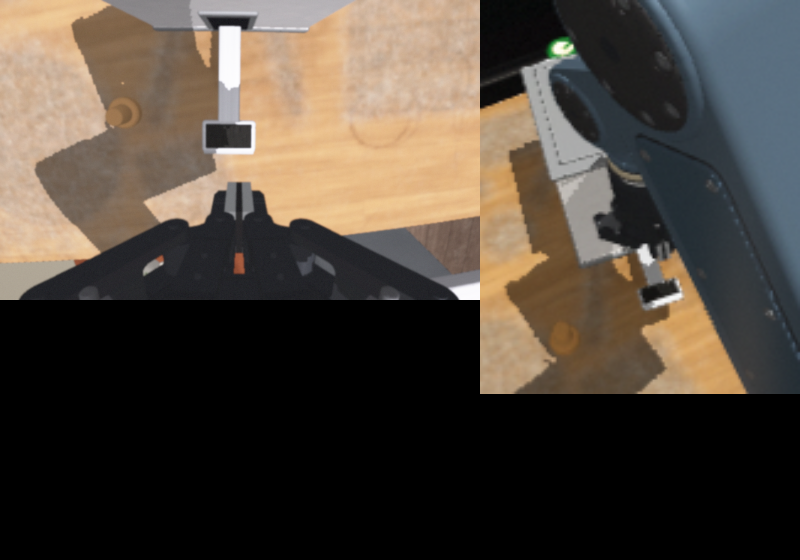

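View pics/w1.png

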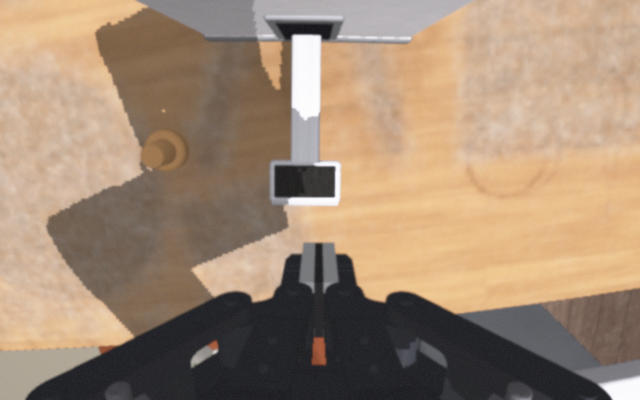

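In the wrist picture the rubber pad centre is at (305,181), and the gripper is well aligned with the lever. The fingertips are at (318,245) and the cork is at (165,150).

```bash
python3 - <<'E'
from h import *
C=np.load("w.npy",allow_pickle=True).item();s=manip.sense();p=s["tcp_pos"]
from scipy.spatial.transform import Rotation as R
for n,px,z in(("pad",(305,181),.071),("padL",(272,181),.071),("padR",(339,181),.071),("plinthL",(205,39),0),("plinthR",(410,41),0),("cork base",(168,150),0.01)):
    print(n,plane(C,px,z))
g=plane(C,(305,181),.071);print("tool delta",R.from_quat(s["tool_rot"]).inv().apply(g-p),p,R.from_quat(s["tool_rot"]).as_matrix()[:,2])
E
```

```text
pad [0.45696919 0.26106725 0.071     ]
padL [0.45965968 0.28387409 0.071     ]
padR [0.45421449 0.23758072 0.071     ]
plinthL [0.56868455 0.33214329 0.        ]
plinthR [0.54746732 0.16499039 0.        ]
cork base [0.48332847 0.37874928 0.01      ]
tool delta [ 0.01006183 -0.00903325  0.11850755] [0.44632033 0.25338489 0.18955152] [-0.00332686 -0.00101834 -0.99999395]
```

Emit:
servo_tool([
  [[0,0,0,0.008,-0.008,0.01,-1],[0,0,0,0,0,0.025,-1],[0,0,0,0,0,0.025,-1],[0,0,0,0,0,0.02,-1],[0,0,0,0,0,0.01,-1],[0,0,0,0,0,0,-1],[0,0,0,0,0,0,-1],[0,0,0,0,0,0,-1]],
])

```text
t: 3.53
tcp_pos: [0.4574, 0.2608, 0.1019]
tool_rot: [0.998, -0.058, 0.001, -0.001]
force: [-0.6, 0.8, -0.3]
finger_gap: -0.006
gripper_force: 0.0
```

Emit:
servo_tool([
  [[0,0,0,0,0,0.004,-1],[0,0,0,0,0,0.004,-1],[0,0,0,0,0,0.004,-1],[0,0,0,0,0,0.004,-1],[0,0,0,0,0,0.004,-1],[0,0,0,0,0,0,-1]],
])

```text
t: 4.03
tcp_pos: [0.455, 0.2609, 0.0802]
tool_rot: [0.998, -0.058, -0.001, -0.0]
force: [-2.5, 1.3, 6.8]
finger_gap: 0.001
gripper_force: 3.2
```

Emit:
servo_tool([
  [[0,0,0,0,0,0.005,-1],[0,0,0,0,0,0.005,-1],[0,0,0,0,0,0.005,-1],[0,0,0,0,0,0.005,-1],[0,0,0,0,0,0.005,-1],[0,0,0,0,0,0.005,-1],[0,0,0,0,0,0.005,-1],[0,0,0,0,0,0.002,-1]],
])

```text
t: 4.7
tcp_pos: [0.4562, 0.2608, 0.0434]
tool_rot: [0.998, -0.058, 0.0, -0.0]
force: [-1.1, -0.6, 6.6]
finger_gap: 0.006
gripper_force: 2.9
```

Emit:
servo_tool([
  [[0,0,0,0,0,0.002,-1],[0,0,0,0,0,0.002,-1],[0,0,0,0,0,0,-1],[0,0,0,0,0,0,-1]],
])

```text
t: 5.03
tcp_pos: [0.4569, 0.2608, 0.0401]
tool_rot: [0.998, -0.058, 0.001, -0.0]
force: [-0.6, 0.1, 6.3]
finger_gap: -0.0
gripper_force: 3.1
```

Not at the stop yet, so I'll press on in small steps until the force rises.

Emit:
servo_tool([
  [[0,0,0,0,0,0.001,-1],[0,0,0,0,0,0.001,-1],[0,0,0,0,0,0.001,-1],[0,0,0,0,0,0,-1]],
])

```text
t: 5.37
tcp_pos: [0.4571, 0.2608, 0.0389]
tool_rot: [0.998, -0.058, 0.002, -0.0]
force: [-2.8, -3.1, 21.8]
finger_gap: -0.003
gripper_force: 11.1
```

Emit:
servo_tool([
  [[0,0,0,0,0,0.001,-1],[0,0,0,0,0,0.001,-1],[0,0,0,0,0,0,-1],[0,0,0,0,0,0,-1]],
])

```text
t: 5.7
tcp_pos: [0.4572, 0.2608, 0.0383]
tool_rot: [0.998, -0.058, 0.002, -0.001]
force: [-4.5, -2.6, 31.7]
finger_gap: 0.001
gripper_force: 15.9
```

At the stop: the force has jumped to about 30 N. I'll ease back 1 mm, hold, and check the lid.

Emit:
servo_tool([
  [[0,0,0,0,0,-0.001,-1],[0,0,0,0,0,0,-1],[0,0,0,0,0,0,-1],[0,0,0,0,0,0,-1],[0,0,0,0,0,0,-1],[0,0,0,0,0,0,-1],[0,0,0,0,0,0,-1],[0,0,0,0,0,0,-1]],
])

```text
t: 6.37
tcp_pos: [0.4571, 0.2608, 0.0386]
tool_rot: [0.998, -0.058, 0.002, -0.0]
force: [-3.6, -2.1, 26.5]
finger_gap: -0.002
gripper_force: 13.2
```

```bash
python3 - <<'E'
from h import *
a=manip.snapshot("scene")[120:320,190:340];b=manip.snapshot("top")[100:280,180:340]
c=np.zeros((500,800,3),np.uint8);c[:500,:375]=cv2.resize(a,(375,500));c[:450,380:780]=cv2.resize(b,(400,450))
cv2.imwrite("pics/c3.png",c)
E
```

```text
(no output)
```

View pics/c3.png

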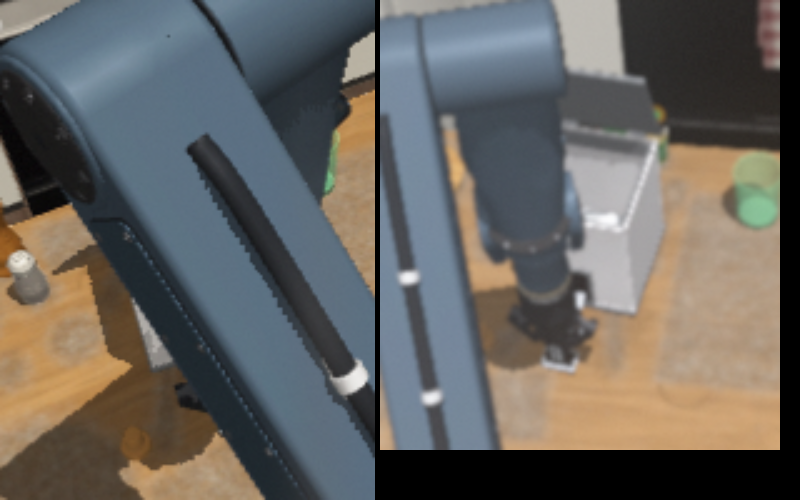

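The top view shows the lid standing open behind the wrist at about (610,100) in the crop, with the bin's inside visible and the fingertips on the pad. I'll hold for more than 3 s.

Emit:
servo_tool([
  [[0,0,0,0,0,0,-1],[0,0,0,0,0,0,-1],[0,0,0,0,0,0,-1],[0,0,0,0,0,0,-1],[0,0,0,0,0,0,-1],[0,0,0,0,0,0,-1],[0,0,0,0,0,0,-1],[0,0,0,0,0,0,-1]],
])

```text
t: 7.13
tcp_pos: [0.4571, 0.2608, 0.0386]
tool_rot: [0.998, -0.058, 0.002, -0.0]
force: [-3.7, -2.3, 26.7]
finger_gap: 0.0
gripper_force: 13.2
```

Emit:
servo_tool([
  [[0,0,0,0,0,0,-1],[0,0,0,0,0,0,-1],[0,0,0,0,0,0,-1],[0,0,0,0,0,0,-1],[0,0,0,0,0,0,-1],[0,0,0,0,0,0,-1],[0,0,0,0,0,0,-1],[0,0,0,0,0,0,-1]],
])

```text
t: 7.8
tcp_pos: [0.4571, 0.2608, 0.0386]
tool_rot: [0.998, -0.058, 0.002, -0.0]
force: [-3.1, -2.4, 26.2]
finger_gap: -0.0
gripper_force: 13.2
```

Emit:
servo_tool([
  [[0,0,0,0,0,0,-1],[0,0,0,0,0,0,-1],[0,0,0,0,0,0,-1],[0,0,0,0,0,0,-1],[0,0,0,0,0,0,-1],[0,0,0,0,0,0,-1],[0,0,0,0,0,0,-1],[0,0,0,0,0,0,-1]],
])

```text
t: 8.47
tcp_pos: [0.4571, 0.2608, 0.0387]
tool_rot: [0.998, -0.058, 0.002, -0.0]
force: [-3.7, -2.6, 26.2]
finger_gap: -0.004
gripper_force: 13.2
```

Emit:
servo_tool([
  [[0,0,0,0,0,0,-1],[0,0,0,0,0,0,-1],[0,0,0,0,0,0,-1],[0,0,0,0,0,0,-1],[0,0,0,0,0,0,-1],[0,0,0,0,0,0,-1],[0,0,0,0,0,0,-1],[0,0,0,0,0,0,-1]],
])

```text
t: 9.13
tcp_pos: [0.4571, 0.2608, 0.0386]
tool_rot: [0.998, -0.058, 0.002, -0.0]
force: [-3.6, -2.4, 25.9]
finger_gap: 0.001
gripper_force: 13.2
```

Emit:
servo_tool([
  [[0,0,0,0,0,0,-1],[0,0,0,0,0,0,-1],[0,0,0,0,0,0,-1],[0,0,0,0,0,0,-1],[0,0,0,0,0,0,-1],[0,0,0,0,0,0,-1],[0,0,0,0,0,0,-1],[0,0,0,0,0,0,-1]],
])

```text
t: 9.8
tcp_pos: [0.4571, 0.2608, 0.0386]
tool_rot: [0.998, -0.058, 0.002, -0.0]
force: [-3.4, -2.9, 26.2]
finger_gap: 0.001
gripper_force: 13.2
```

Emit:
servo_tool([
  [[0,0,0,0,0,-0.0015,-1],[0,0,0,0,0,-0.0015,-1],[0,0,0,0,0,-0.0015,-1],[0,0,0,0,0,-0.0015,-1],[0,0,0,0,0,-0.0015,-1],[0,0,0,0,0,-0.0015,-1],[0,0,0,0,0,-0.0015,-1],[0,0,0,0,0,-0.0015,-1]],
])

```text
t: 10.47
tcp_pos: [0.4556, 0.2608, 0.0479]
tool_rot: [0.998, -0.058, -0.0, -0.0]
force: [-3.1, 1.3, 5.8]
finger_gap: 0.002
gripper_force: 3.0
```

Emit:
servo_tool([
  [[0,0,0,0,0,-0.0015,-1],[0,0,0,0,0,-0.0015,-1],[0,0,0,0,0,-0.0015,-1],[0,0,0,0,0,-0.0015,-1],[0,0,0,0,0,-0.0015,-1],[0,0,0,0,0,-0.0015,-1],[0,0,0,0,0,-0.0015,-1],[0,0,0,0,0,-0.0015,-1]],
])

```text
t: 11.13
tcp_pos: [0.4545, 0.2609, 0.0598]
tool_rot: [0.998, -0.058, -0.001, 0.0]
force: [-3.5, 2.2, 6.6]
finger_gap: -0.0
gripper_force: 3.3
```

Emit:
servo_tool([
  [[0,0,0,0,0,-0.0015,-1],[0,0,0,0,0,-0.0015,-1],[0,0,0,0,0,-0.0015,-1],[0,0,0,0,0,-0.0015,-1],[0,0,0,0,0,-0.0015,-1],[0,0,0,0,0,-0.0015,-1],[0,0,0,0,0,-0.0015,-1],[0,0,0,0,0,-0.0015,-1]],
])

```text
t: 11.8
tcp_pos: [0.4547, 0.2609, 0.0718]
tool_rot: [0.998, -0.058, -0.001, -0.0]
force: [-3.7, 1.4, 6.0]
finger_gap: -0.001
gripper_force: 3.1
```

Emit:
servo_tool([
  [[0,0,0,0,0,-0.0015,-1],[0,0,0,0,0,-0.0015,-1],[0,0,0,0,0,-0.0015,-1],[0,0,0,0,0,-0.0015,-1],[0,0,0,0,0,-0.0015,-1],[0,0,0,0,0,-0.0015,-1],[0,0,0,0,0,-0.0015,-1],[0,0,0,0,0,-0.0015,-1]],
])

```text
t: 12.47
tcp_pos: [0.456, 0.2608, 0.0841]
tool_rot: [0.998, -0.058, 0.0, -0.0]
force: [-2.0, -0.5, 6.4]
finger_gap: -0.001
gripper_force: 3.1
```

Emit:
servo_tool([
  [[0,0,0,0,0,-0.001,-1],[0,0,0,0,0,-0.001,-1],[0,0,0,0,0,-0.001,-1],[0,0,0,0,0,-0.001,-1],[0,0,0,0,0,-0.001,-1],[0,0,0,0,0,-0.001,-1],[0,0,0,0,0,-0.001,-1],[0,0,0,0,0,-0.001,-1]],
])

```text
t: 13.13
tcp_pos: [0.4568, 0.2607, 0.0918]
tool_rot: [0.998, -0.058, 0.001, -0.0]
force: [-0.5, 0.6, -0.5]
finger_gap: -0.001
gripper_force: 0.0
```

Contact was lost gently at the rest height. Now I'll move clear, straight up and back.

Emit:
servo_tool([
  [[0,0,0,0,0,-0.005,-1],[0,0,0,0,0,-0.015,-1],[0,0,0,0,0,-0.03,-1],[0,0,0,0,0,-0.03,-1],[0,0,0,0,0,-0.03,-1],[0,0,0,0,0,-0.03,-1],[0,0,0,0,0.035,0,-1],[0,0,0,0,0.035,0,-1]],
])

```text
t: 13.8
tcp_pos: [0.4492, 0.1918, 0.2336]
tool_rot: [0.998, -0.056, 0.003, -0.001]
force: [0.2, -1.5, -0.8]
finger_gap: -0.001
gripper_force: 0.0
```

Emit:
servo_tool([
  [[0,0,0,0,0.035,0,-1],[0,0,0,0,0.035,0,-1],[0,0,0,0,0.035,0,-1],[0,0,0,0,0.03,0,-1],[0,0,0,0,0.015,0,-1],[0,0,0,0,0,0,-1],[0,0,0,0,0,0,-1],[0,0,0,0,0,0,-1]],
])

```text
t: 14.47
tcp_pos: [0.4304, 0.0426, 0.2313]
tool_rot: [0.998, -0.058, -0.0, -0.0]
force: [0.1, -0.4, 0.3]
finger_gap: -0.001
gripper_force: 0.0
```

```bash
python3 - <<'E'
from h import *
a=manip.snapshot("scene")[120:320,190:440];b=manip.snapshot("top")[100:280,180:440]
c=np.zeros((600,500,3),np.uint8);c[:310,:388]=cv2.resize(a,(388,310));c[310:600,:419]=cv2.resize(b,(419,290))
cv2.imwrite("pics/c4.png",c)
E
```

```text
(no output)
```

View pics/c4.png

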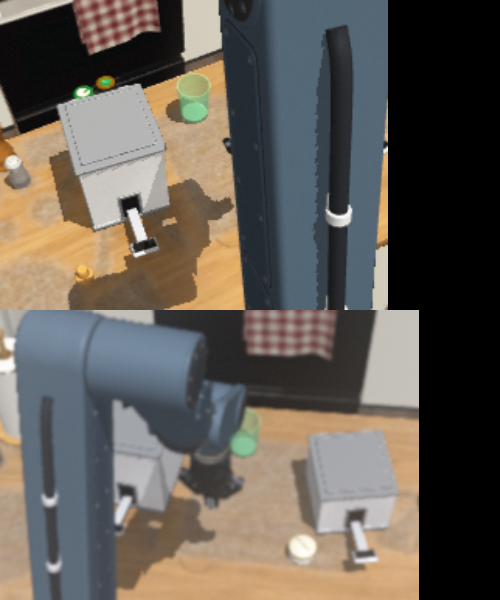

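Both lids are shut, the tall bin's lever is up, and the cork, timer and tumbler are standing in place. The arm is clear.

```bash
python3 -c "
from station import manip
print(manip.sign_off())"
```

```text
the job is handed in; nothing more can be done
None
```

I pressed the tall bin's lever to its stop, held the lid open for over 4 s, let it close under the fingers over about 3.3 s and moved clear; the low bin stayed shut and nothing else moved, and the job is handed in.

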